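# Lay out the balancer's clamping parts for refitting

### The job

The four clamping parts of the wheel balancer stand on the grey stand in the order in which they came off the shaft. Lay them out in the steel tray in the reverse order, ready to go back on: the part at the stand's left end goes to the tray's right-end pocket, the next one to the pocket beside it, and so on (left and right as the robot sees them, facing the bench). Set each part down upright, foot down and flat on its pocket's floor; do not drop them or tip them over.

Things in the scene. Friction and masses are not known exactly. Their poses are not given: they have to be found in the camera images.
- cone: Steel centring cone: foot disc 50 mm across and 6 mm thick, tapering to a round neck 22 mm across that runs straight from 28 to 68 mm above the underside (total height 68 mm); the tallest part, with the thinnest neck. Loose, standing upright; origin at the centre of its underside, z up along its axis; 0.2 to 0.5 kg. It starts centred to 3 mm on its seat, at any turn about its axis.
- stepped: Steel stepped collet, round, in three steps: 50 mm across from 0 to 12 mm, 40 mm across from 12 to 24 mm, 28 mm across from 24 to 58 mm (total height 58 mm). Loose, standing upright; origin at the centre of its underside, z up along its axis; 0.2 to 0.5 kg. It starts centred to 3 mm on its seat, at any turn about its axis.
- sleeve: Steel spacer sleeve: a plain straight tube 44 mm outside, 32 mm inside, open at both ends, 60 mm high. Loose, standing upright; origin at the centre of its underside, z up along its axis; 0.2 to 0.5 kg. It starts centred to 3 mm on its seat, at any turn about its axis.
- nut: Steel clamping nut: hexagon 43 mm across flats (50 mm across corners) from 0 to 24 mm, with a round collar 38 mm across on top from 24 to 58 mm (total height 58 mm). Loose, standing upright; origin at the centre of its underside, z up along its axis; 0.2 to 0.5 kg. It starts centred to 3 mm on its seat, at any turn about its axis.
- seat_cone: The black rubber seat, a fixed disc 62 mm across and 6 mm thick on top of the stand, on which the cone stands at the start; it stays there and marks that part's place in the row. All four seats look alike. Origin at the centre of its underside; its top is 6 mm higher.
- seat_stepped: The black rubber seat, a fixed disc 62 mm across and 6 mm thick on top of the stand, on which the stepped collet stands at the start; it stays there and marks that part's place in the row. All four seats look alike. Origin at the centre of its underside; its top is 6 mm higher.
- seat_sleeve: The black rubber seat, a fixed disc 62 mm across and 6 mm thick on top of the stand, on which the sleeve stands at the start; it stays there and marks that part's place in the row. All four seats look alike. Origin at the centre of its underside; its top is 6 mm higher.
- seat_nut: The black rubber seat, a fixed disc 62 mm across and 6 mm thick on top of the stand, on which the nut stands at the start; it stays there and marks that part's place in the row. All four seats look alike. Origin at the centre of its underside; its top is 6 mm higher.
- stand: Fixed grey stand, a board 94 mm (its x) by 330 mm (its y) and 20 mm thick (26 mm at its two dark end caps), lying on the bench. Four seats in a row along its y axis, centred at y = +112.5, +37.5, -37.5 and -112.5 mm on its top, x = 0. Origin at the centre of its underside; its +y end points to the robot's left, within 7 degrees. It lies either nearer the robot than the tray or beyond it. Which part is on which seat changes every time.
- tray: Fixed open steel tray, 86 mm (its x) by 305 mm (its y), with four pockets in a row along its y axis, centred at y = +112.5, +37.5, -37.5 and -112.5 mm, x = 0; each pocket is 76 mm (x) by 70 mm (y) inside. Floor 5 mm thick, all walls 5 mm thick with their tops 12 mm above the bench. Origin at the centre of its underside; its +y end points to the robot's left, within 7 degrees. Empty at the start.
There are look-alikes about, which are no part of the job. Leave any pink look-alike of the sleeve alone.

How it is judged:
By the outcome, as a careful person would: the job done as asked, in the order asked, and still so for the second after the job is handed in, with the robot touching nothing.
It also fails if it takes over 99 s, if anything falls off the work surface, if the arm or the gripper's body presses on something with over 40 N, if the wrist force passes 120 N, or if a joint passes its speed limit or range.

### The arm

A 6-joint arm with a two-finger parallel gripper is mounted at the origin on the work surface. World frame = base frame: x ahead of the robot, y to its left, z up, the work surface at z = 0. Lengths are in mm, angles in rad, forces in N, time in s.
With the tool pointing down it reaches from about 350 to 975 mm from the base axis. Payload 7.1 kg.
Tool frame: the origin (TCP) lies between the finger pads; the fingertips stand 19 mm ahead of it and the grasp point (between the pads) is the TCP; z points along the fingers, y is the line along which they close (so a half turn about z gives the same grasp; the last joint's range is limited). The gripper opens to 88 mm and grips with 3 to 60 N. Pads are 20 mm wide; open, the fingers measure 115 mm over their backs; the gripper's body (75 mm by 178 mm) begins 61 mm behind the grasp point.
Start: joints at [-1.36, 0.423, 1.63, -0, 1.089, -0.019], TCP at [142.384, -608.549, 241.675] pointing down, gripper open.
Joint ranges: [-3, 3], [-0.9, 2.11], [0.09, 2.58], [-1.31, 4.45], [0.11, 2.69], [-2.54, 2.54]. Speed limits (rad/s): [2.39, 2.39, 3.01, 3.14, 3.14, 3.14].

### API

Orientations are given as a rotation vector (axis times angle).
In Python, from workcell import ctrl gives the robot as it stands.
- The arm moves only by the tool arm_command, never from a script. Its argument "series" is a list of rows, each an object with "linear": the shift along the tool's x, y, z in m, a list of three; "turn": the turn about the tool's z in rad. A call has 1 to 10 rows; each row shifts and turns the commanded pose from where the row before left it, along the tool's axes as they then stand; what a row does not reach is not made up. A row lasts 1/10 s, in which the tool goes at most 50 mm and 8.59 degrees, less where a joint would pass 70% of its speed; a pose out of reach is approached as far as the arm can. A call with a gripper value outside its range is refused whole. "jaw" is the opening, from -1 (shut) to 1 (fully open), set as the call begins (left out, the last holds). The fingers move at their own pace and stop on an object; the grip force is fixed at half the most. Time passes only in rows, so rows that do not move let the fingers close. It gives the time, the measured TCP pose, the force, the opening and the grip force at its end, in the units of the state.
- ctrl.get_obs(): the state, without advancing time (a new reading comes with each control period).
- ctrl.get_image(name): name is "scene" or "top" or "wrist"; returns a dict with "frame" (420x560x3 uint8, blue, green, red), "fx", "fy", "cx", "cy" (pixels), "rvec" (rotation vector, rad) and "tvec" (3), from world to camera coordinates, as OpenCV has them. Camera axes: x right, y down, z forward; pixel columns grow to the right and rows downward; lengths in mm; the calibration is good to about 2 mm. A picture is of the moment at which its call begins. There is no depth.
- ctrl.close_job(): hands the job in; it is judged then, once.
The state is a dict: "t": time; "qpos": joint angles; "qvel": joint speeds; "joint_torque": joint torques, N m; "ee_pos": TCP position; "orientation": TCP orientation; "ft_force": force on the tool from outside, world axes, zero at the start; "moment": the same for the moment, N m; "width": finger opening in mm; "grasp_force": force on a finger pad.
Only numpy, scipy, OpenCV 4.12 (cv2) and the standard library are available. Lean on these libraries where they do the work, as an engineer would, in place of code of your own. Each camera call takes 0.05 s, during which the arm holds its last target. There are 200 camera calls.

## Working session

There is one attempt and no reset: what is moved stays moved. The work goes in short steps, Python scripts to look and compute and a tool call to move; the robot and the scene stay as the last step left them, time stands still between calls to the robot, and variables do not carry over. Pictures are saved under pics/ and viewed, at most 14 in all, crops included, and the job is handed in when it is done.

Besides the shell and the picture viewer there is one more tool, called after "Emit:" as name([rows], argument=value, ...), one row to a line, values as JSON. arm_command: Moves the arm, as the interface text tells. Its arguments: {"type":"object","properties":{"series":{"type":"array"},"jaw":{"type":"number"}},"required":["series"]}

```bash
mkdir -p pics; ls; python3 - <<'E'
from workcell import ctrl
import cv2,json,numpy as np
o=ctrl.get_obs();print({k:np.round(v,3).tolist() for k,v in o.items()})
for n in("scene","top"):
    d=ctrl.get_image(n);cv2.imwrite(f"pics/{n}0.png",d["frame"])
    json.dump({k:np.array(v).tolist() for k,v in d.items() if k!="frame"},open(n+".json","w"))
    print(n,{k:np.round(v,3).tolist() for k,v in d.items() if k!="frame"})
E
```

```text
pics
{'t': 0.0, 'qpos': [-1.36, 0.424, 1.631, 0.0, 1.089, -0.019], 'qvel': [-0.001, -0.001, 0.001, 0.0, 0.0, -0.0], 'joint_torque': [-0.002, -54.462, -27.366, 0.064, 0.023, -0.0], 'ee_pos': [142.274, -608.051, 240.916], 'orientation': [-3.119, -0.36, 0.0], 'ft_force': [0.376, 0.573, 0.259], 'moment': [-0.048, -0.036, 0.024], 'grasp_force': 0.0, 'width': 87.789}
scene {'fx': 408.297, 'fy': 408.297, 'cx': 276.382, 'cy': 208.696, 'rvec': [1.104, 2.197, -1.147], 'tvec': [331.054, -161.467, 1036.739]}
top {'fx': 494.062, 'fy': 494.062, 'cx': 285.705, 'cy': 212.631, 'rvec': [2.13, -2.116, 0.221], 'tvec': [-41.296, 475.033, 781.165]}
```

View pics/scene0.png

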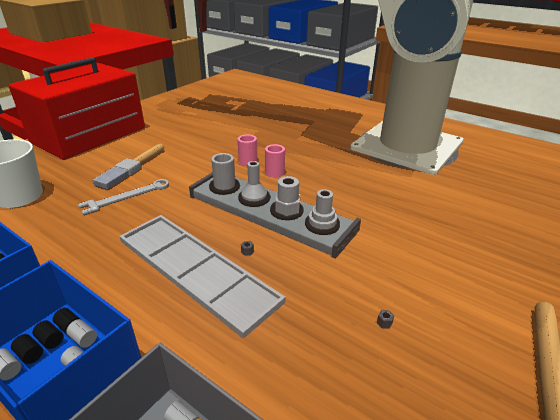

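View pics/top0.png

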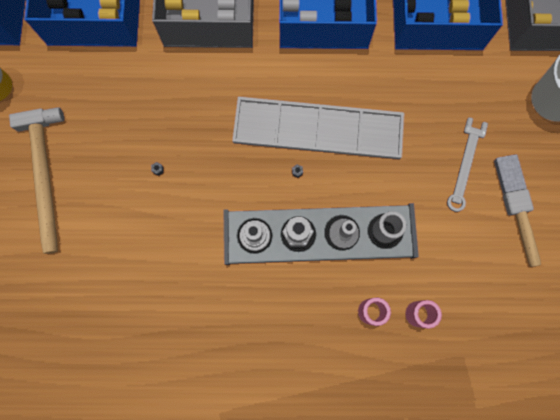

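Both views show the stand near the robot and the tray beyond it. The row from left to right is stepped (top 255,233), nut (298,231), cone (346,230), sleeve (391,226). The pink look-alikes are at about (376,312) and (427,314). I'll zoom in to measure.

```bash
python3 - <<'E'
import cv2
a=cv2.imread("pics/top0.png")[195:275,220:420];b=cv2.imread("pics/scene0.png")[140:255,185:365]
def z(im,f,x0,y0,n):
    o=cv2.resize(im,None,fx=f,fy=f,interpolation=cv2.INTER_CUBIC)
    for x in range(0,im.shape[1],20): cv2.line(o,(x*f,0),(x*f,6),(0,0,255));cv2.putText(o,str(x+x0),(x*f,18),0,.4,(0,255,255))
    for y in range(0,im.shape[0],20): cv2.line(o,(0,y*f),(6,y*f),(0,0,255));cv2.putText(o,str(y+y0),(8,y*f+5),0,.4,(0,255,255))
    cv2.imwrite(n,o)
z(a,4,220,195,"pics/ztop.png");z(b,4,185,140,"pics/zscene.png")
E
```

```text
(no output)
```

View pics/ztop.png

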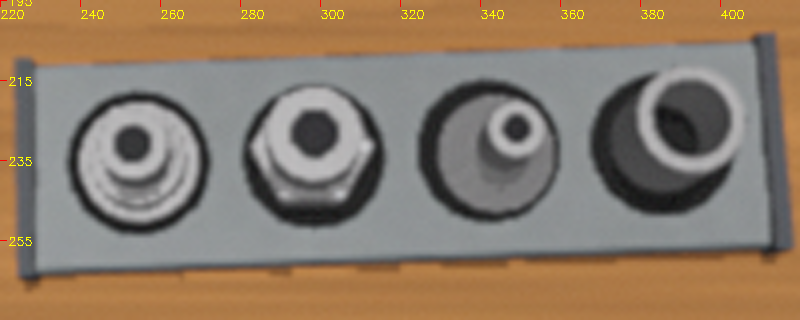

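View pics/zscene.png

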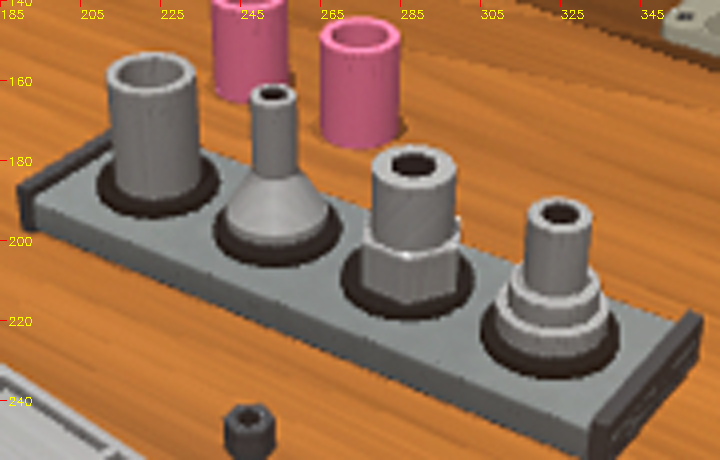

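Tops (top view / scene): stepped (253.5,230.8)/(325,193.3), nut (298.8,228.3)/(288.5,181), cone (349,227)/(253.5,163.5), sleeve (392.5,225)/(222.8,158.3). Next I triangulate these, along with the tray corners.

```bash
cat > h.py <<'E'
import cv2,json,numpy as np
def cam(n):
    d=json.load(open(n+".json"));K=np.array([[d["fx"],0,d["cx"]],[0,d["fy"],d["cy"]],[0,0,1]])
    return K@np.hstack([cv2.Rodrigues(np.array(d["rvec"]))[0],np.reshape(d["tvec"],(3,1))])
def tri(a,b,A="top",B="scene"):
    P=cv2.triangulatePoints(cam(A),cam(B),np.array(a,float).reshape(2,1),np.array(b,float).reshape(2,1));return (P[:3]/P[3]).ravel()
def onplane(p,z,A="top"):
    P=cam(A);M=np.c_[P[:,0],P[:,1],P[:,2]*z+P[:,3]];q=np.linalg.solve(M,[*p,1]);return q[:2]/q[2]
E
python3 - <<'E'
from h import *
for n,a,b in [("stepped",(253.5,230.8),(325,193.3)),("nut",(298.8,228.3),(288.5,181)),("cone",(349,227),(253.5,163.5)),("sleeve",(392.5,225),(222.8,158.3)),
 ("FL",(238,98),(245,333)),("FR",(404,109),(121,237)),("NR",(402,158),(160,217)),("NL",(234,148),(284,298))]:
    print(n,tri(a,b).round(1))
f=lambda p:onplane(p,12)
c=[f(p) for p in [(238,98),(404,109),(402,158),(234,148)]];m=np.mean(c,0);v=(c[0]-c[1]+c[3]-c[2])/2;L=np.linalg.norm(v);u=v/L
print("tray",m,L,np.degrees(np.arctan2(-u[0],u[1])))
for y in(112.5,37.5,-37.5,-112.5):print(y,(m+u*y).round(1))
c=[onplane(p,22) for p in [(225,211),(412,204),(417,257),(228,264)]];print("stand",np.mean(c,0))
for x,y in [(254.5,235.5),(298.5,233.5),(342.3,232.5),(386,230.5)]: print("seat",onplane((x,y),26).round(1))
E
```

```text
stepped [438.4  13.4  82.7]
nut [442.9 -58.7  83.1]
cone [ 444.  -137.4   92.9]
sleeve [ 449.7 -208.8   83.2]
FL [697.3  50.7   8. ]
FR [ 674.5 -251.1   13.6]
NR [ 586.6 -248.7    4.4]
NL [605.9  54.2  -2.2]
tray [639.10477679 -98.66323752] 303.111102123209 -3.216075730969357
112.5 [645.4  13.7]
37.5 [641.2 -61.2]
-37.5 [ 637.  -136.1]
-112.5 [ 632.8 -211. ]
stand [443.92377441 -98.66716348]
seat [439.4  14.7]
seat [443.4 -60.2]
seat [ 445.7 -135.1]
seat [ 449.7 -210. ]
```

Emit:
arm_command([
  {"linear":[0,0,0],"turn":-0.14},
  {"linear":[0,0,0],"turn":-0.14},
  {"linear":[0,0,0],"turn":-0.14},
  {"linear":[0,0,0],"turn":-0.14},
  {"linear":[0,0,0],"turn":-0.14},
  {"linear":[0,0,0],"turn":-0.14},
  {"linear":[0,0,0],"turn":-0.14},
  {"linear":[0,0,0],"turn":-0.14},
  {"linear":[0,0,0],"turn":-0.14},
  {"linear":[0,0,0],"turn":-0.08},
], jaw=1)

```text
t: 1.1
ee_pos: [142.3, -608.2, 241.2]
orientation: [-2.216, -2.225, -0.001]
ft_force: [-0.3, -0.2, -0.2]
width: 87.7
grasp_force: 0.0
```

Emit:
arm_command([
  {"linear":[0.036,0.028,0],"turn":0},
  {"linear":[0.036,0.028,0],"turn":0},
  {"linear":[0.036,0.028,0],"turn":0},
  {"linear":[0.036,0.028,0],"turn":0},
  {"linear":[0.036,0.028,0],"turn":0},
  {"linear":[0.036,0.028,0],"turn":0},
  {"linear":[0.036,0.028,0],"turn":0},
  {"linear":[0.036,0.028,0],"turn":0},
  {"linear":[0.036,0.028,0],"turn":0},
  {"linear":[0.036,0.028,0],"turn":0},
])

```text
t: 2.1
ee_pos: [423.5, -247.1, 241.6]
orientation: [-2.223, -2.22, 0.0]
ft_force: [-0.0, -0.7, -0.4]
width: 87.7
grasp_force: 0.0
```

Emit:
arm_command([
  {"linear":[0.019,0.014,0.02],"turn":0},
  {"linear":[0.019,0.013,0.02],"turn":0},
  {"linear":[0,0,0],"turn":0},
  {"linear":[0,0,0],"turn":0},
])

```text
t: 2.5
ee_pos: [449.5, -210.6, 201.4]
orientation: [-2.22, -2.221, 0.001]
ft_force: [-0.5, -0.9, -0.1]
width: 87.9
grasp_force: 0.0
```

```bash
python3 - <<'E'
from workcell import ctrl
import cv2,json,numpy as np
d=ctrl.get_image("wrist");cv2.imwrite("pics/w1.png",d["frame"])
json.dump({k:np.array(v).tolist() for k,v in d.items() if k!="frame"},open("wrist.json","w"))
o=ctrl.get_obs();print(o["ee_pos"],o["orientation"],o["qpos"])
from h import *
P=cam("wrist")
for q in [(449.7,-209.3,86),(444,-137,94),(449.7,-210,26),(445.7,-135,26)]:
    p=P@[*q,1];print(q,p[:2]/p[2])
E
```

```text
[ 449.6389775 -211.3130406  201.9783252] [-2.22224051e+00 -2.22061474e+00  4.62036679e-04] [-4.63124465e-01  2.91458624e-01  1.94114129e+00 -3.45819546e-04
  9.09104366e-01 -4.62180104e-01]
(449.7, -209.3, 86) [285.74158146 203.14468595]
(444, -137, 94) [278.50827523 114.43205806]
(449.7, -210, 26) [285.4209451  187.90996633]
(445.7, -135, 26) [281.42190952 111.98824878]
```

View pics/w1.png

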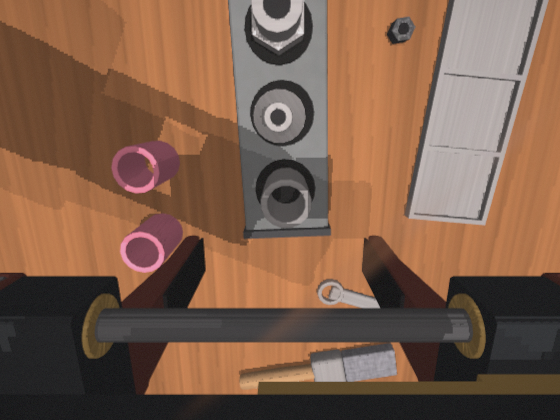

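The wrist view shows the sleeve's rim at (286,203) and the cone's tip at (278,117). Both match the predictions to within about 2 px, so I'll descend on the sleeve.

Emit:
arm_command([
  {"linear":[0.0015,0,0.03],"turn":0},
  {"linear":[0,0,0.03],"turn":0},
  {"linear":[0,0,0.03],"turn":0},
  {"linear":[0,0,0.025],"turn":0},
  {"linear":[0,0,0.015],"turn":0},
  {"linear":[0,0,0.004],"turn":0},
  {"linear":[0,0,0],"turn":0},
])

```text
t: 3.25
ee_pos: [449.7, -210.3, 68.0]
orientation: [2.224, 2.219, -0.0]
ft_force: [0.2, 0.4, 0.3]
width: 87.6
grasp_force: 0.0
```

Emit:
arm_command([
  {"linear":[0,0,0],"turn":0},
  {"linear":[0,0,0],"turn":0},
  {"linear":[0,0,0],"turn":0},
  {"linear":[0,0,0],"turn":0},
  {"linear":[0,0,0],"turn":0},
  {"linear":[0,0,0],"turn":0},
  {"linear":[0,0,0],"turn":0},
  {"linear":[0,0,0],"turn":0},
  {"linear":[0,0,0],"turn":0},
  {"linear":[0,0,0],"turn":0},
], jaw=-1)

```text
t: 4.25
ee_pos: [450.0, -209.4, 67.8]
orientation: [2.222, 2.22, 0.0]
ft_force: [1.1, 1.1, 4.1]
width: 42.8
grasp_force: 30.0
```

Emit:
arm_command([
  {"linear":[0,0,-0.01],"turn":0},
  {"linear":[0,0,-0.02],"turn":0},
  {"linear":[0,0,-0.03],"turn":0},
  {"linear":[0,0,-0.03],"turn":0},
  {"linear":[0,0,-0.01],"turn":0},
  {"linear":[0.015,0.012,0],"turn":0},
  {"linear":[0.025,0.022,0],"turn":0},
  {"linear":[0.03,0.026,0],"turn":0},
  {"linear":[0.03,0.026,0],"turn":0},
  {"linear":[0.03,0.026,0],"turn":0},
])

```text
t: 5.25
ee_pos: [562.0, -78.2, 166.8]
orientation: [-2.222, -2.219, 0.002]
ft_force: [1.2, -0.0, -1.2]
width: 42.7
grasp_force: 30.0
```

Emit:
arm_command([
  {"linear":[0.03,0.026,0],"turn":0},
  {"linear":[0.03,0.026,0],"turn":0},
  {"linear":[0.02,0.02,0],"turn":0},
  {"linear":[0.013,0.012,0],"turn":0},
  {"linear":[0,0,0],"turn":0},
])

```text
t: 5.75
ee_pos: [646.6, 14.8, 166.8]
orientation: [-2.22, -2.222, 0.001]
ft_force: [0.0, -0.2, -1.6]
width: 42.7
grasp_force: 30.0
```

Emit:
arm_command([
  {"linear":[-0.001,-0.001,0.02],"turn":0},
  {"linear":[0,0,0.03],"turn":0},
  {"linear":[0,0,0.03],"turn":0},
  {"linear":[0,0,0.02],"turn":0},
  {"linear":[0,0,0.01],"turn":0},
  {"linear":[0,0,0.004],"turn":0},
  {"linear":[0,0,0.002],"turn":0},
  {"linear":[0,0,0.001],"turn":0},
  {"linear":[0,0,0],"turn":0},
])

```text
t: 6.65
ee_pos: [645.6, 12.4, 51.6]
orientation: [2.222, 2.22, 0.002]
ft_force: [0.2, -0.6, -2.0]
width: 42.9
grasp_force: 30.0
```

Emit:
arm_command([
  {"linear":[0,0,0.0005],"turn":0},
  {"linear":[0,0,0.0005],"turn":0},
  {"linear":[0,0,0.0005],"turn":0},
  {"linear":[0,0,0],"turn":0},
])

```text
t: 7.05
ee_pos: [645.0, 12.5, 49.2]
orientation: [2.222, 2.22, 0.0]
ft_force: [-0.5, 0.1, -2.6]
width: 42.6
grasp_force: 30.0
```

Emit:
arm_command([
  {"linear":[0,0,0.0005],"turn":0},
  {"linear":[0,0,0.0005],"turn":0},
  {"linear":[0,0,0.0005],"turn":0},
  {"linear":[0,0,0],"turn":0},
  {"linear":[0,0,0],"turn":0},
])

```text
t: 7.55
ee_pos: [645.0, 12.5, 47.7]
orientation: [-2.223, -2.22, 0.0]
ft_force: [-0.2, 0.4, -2.5]
width: 42.7
grasp_force: 30.0
```

Emit:
arm_command([
  {"linear":[0,0,0.0005],"turn":0},
  {"linear":[0,0,0.0005],"turn":0},
  {"linear":[0,0,0],"turn":0},
  {"linear":[0,0,0],"turn":0},
])

```text
t: 7.95
ee_pos: [645.0, 12.5, 46.9]
orientation: [2.223, 2.22, 0.0]
ft_force: [-0.7, 0.2, 1.9]
width: 42.9
grasp_force: 30.0
```

Emit:
arm_command([
  {"linear":[0,0,0],"turn":0},
  {"linear":[0,0,0],"turn":0},
  {"linear":[0,0,0],"turn":0},
  {"linear":[0,0,0],"turn":0},
  {"linear":[0,0,0],"turn":0},
  {"linear":[0,0,-0.02],"turn":0},
  {"linear":[0,0,-0.03],"turn":0},
  {"linear":[0,0,-0.03],"turn":0},
  {"linear":[0,0,-0.03],"turn":0},
  {"linear":[0,0,-0.02],"turn":0},
], jaw=1)

```text
t: 8.95
ee_pos: [645.7, 12.5, 179.0]
orientation: [2.221, 2.219, 0.003]
ft_force: [-0.4, 0.3, 0.1]
width: 87.8
grasp_force: 0.0
```

Emit:
arm_command([
  {"linear":[-0.015,-0.02,0],"turn":0},
  {"linear":[-0.022,-0.03,0],"turn":0},
  {"linear":[-0.022,-0.03,0],"turn":0},
  {"linear":[-0.022,-0.03,0],"turn":0},
  {"linear":[-0.022,-0.03,0],"turn":0},
  {"linear":[-0.022,-0.03,0],"turn":0},
  {"linear":[-0.015,-0.02,0],"turn":0},
  {"linear":[-0.009,-0.01,0],"turn":0},
  {"linear":[0,0,0],"turn":0},
])

```text
t: 9.85
ee_pos: [444.2, -137.1, 176.9]
orientation: [2.224, 2.218, 0.0]
ft_force: [1.3, 0.3, 0.1]
width: 88.0
grasp_force: 0.0
```

Emit:
arm_command([
  {"linear":[0,0,0.02],"turn":0},
  {"linear":[0,0,0.03],"turn":0},
  {"linear":[0,0,0.025],"turn":0},
  {"linear":[0,0,0.015],"turn":0},
  {"linear":[0,0,0.008],"turn":0},
  {"linear":[0,0,0.003],"turn":0},
  {"linear":[0,0,0],"turn":0},
])

```text
t: 10.55
ee_pos: [445.5, -136.2, 75.7]
orientation: [2.222, 2.221, 0.0]
ft_force: [-0.8, 0.6, 1.4]
width: 87.8
grasp_force: 0.0
```

Emit:
arm_command([
  {"linear":[0,0,0],"turn":0},
  {"linear":[0,0,0],"turn":0},
  {"linear":[0,0,0],"turn":0},
  {"linear":[0,0,0],"turn":0},
  {"linear":[0,0,0],"turn":0},
  {"linear":[0,0,0],"turn":0},
  {"linear":[0,0,0],"turn":0},
  {"linear":[0,0,0],"turn":0},
  {"linear":[0,0,0],"turn":0},
  {"linear":[0,0,0],"turn":0},
], jaw=-1)

```text
t: 11.55
ee_pos: [444.9, -136.4, 75.6]
orientation: [2.223, 2.22, -0.0]
ft_force: [0.8, -1.2, -0.8]
width: 20.8
grasp_force: 30.0
```

Emit:
arm_command([
  {"linear":[0,0,-0.01],"turn":0},
  {"linear":[0,0,-0.02],"turn":0},
  {"linear":[0,0,-0.03],"turn":0},
  {"linear":[0,0,-0.03],"turn":0},
  {"linear":[0,0,-0.01],"turn":0},
  {"linear":[0.005,0.012,0],"turn":0},
  {"linear":[0.01,0.024,0],"turn":0},
  {"linear":[0.011,0.03,0],"turn":0},
  {"linear":[0.011,0.03,0],"turn":0},
  {"linear":[0.011,0.03,0],"turn":0},
])

```text
t: 12.55
ee_pos: [571.8, -87.3, 173.6]
orientation: [-2.221, -2.219, 0.002]
ft_force: [0.2, -0.9, -2.1]
width: 20.9
grasp_force: 30.0
```

Emit:
arm_command([
  {"linear":[0.011,0.03,0],"turn":0},
  {"linear":[0.01,0.024,0],"turn":0},
  {"linear":[0.006,0.016,0],"turn":0},
  {"linear":[0,0,0],"turn":0},
  {"linear":[0,0,0.02],"turn":0},
  {"linear":[0,0,0.03],"turn":0},
  {"linear":[0,0,0.03],"turn":0},
  {"linear":[0,0,0.02],"turn":0},
  {"linear":[0,0,0.01],"turn":0},
  {"linear":[0,0,0],"turn":0},
])

```text
t: 13.55
ee_pos: [639.1, -61.3, 63.3]
orientation: [-2.22, -2.218, 0.004]
ft_force: [-0.4, -0.3, -2.7]
width: 20.7
grasp_force: 30.0
```

Emit:
arm_command([
  {"linear":[0,0.001,0.003],"turn":0},
  {"linear":[0,0.001,0.002],"turn":0},
  {"linear":[0,0,0.001],"turn":0},
  {"linear":[0,0,0.0005],"turn":0},
  {"linear":[0,0,0],"turn":0},
  {"linear":[0,0,0],"turn":0},
])

```text
t: 14.15
ee_pos: [643.0, -61.6, 59.5]
orientation: [2.222, 2.22, 0.0]
ft_force: [0.1, -0.5, -1.7]
width: 21.1
grasp_force: 30.0
```

Emit:
arm_command([
  {"linear":[0,0,0.0005],"turn":0},
  {"linear":[0,0,0],"turn":0},
  {"linear":[0,0,0],"turn":0},
])

```text
t: 14.45
ee_pos: [642.9, -61.5, 58.7]
orientation: [-2.222, -2.22, 0.0]
ft_force: [0.8, -0.1, -2.5]
width: 20.9
grasp_force: 30.0
```

Emit:
arm_command([
  {"linear":[0,0,0.001],"turn":0},
  {"linear":[0,0,0.001],"turn":0},
  {"linear":[0,0,0.0005],"turn":0},
  {"linear":[0,0,0.0005],"turn":0},
  {"linear":[0,0,0.0005],"turn":0},
  {"linear":[0,0,0],"turn":0},
  {"linear":[0,0,0],"turn":0},
])

```text
t: 15.15
ee_pos: [642.9, -61.5, 55.2]
orientation: [-2.223, -2.22, -0.0]
ft_force: [-0.7, -0.7, -1.7]
width: 20.8
grasp_force: 30.0
```

Emit:
arm_command([
  {"linear":[0,0,0.0005],"turn":0},
  {"linear":[0,0,0],"turn":0},
  {"linear":[0,0,0],"turn":0},
])

```text
t: 15.45
ee_pos: [643.0, -61.5, 54.7]
orientation: [2.223, 2.22, 0.0]
ft_force: [0.3, 0.4, -2.0]
width: 21.2
grasp_force: 30.0
```

Emit:
arm_command([
  {"linear":[0,0,0.0005],"turn":0},
  {"linear":[0,0,0],"turn":0},
  {"linear":[0,0,0],"turn":0},
])

```text
t: 15.75
ee_pos: [643.0, -61.6, 54.7]
orientation: [2.222, 2.22, 0.0]
ft_force: [-1.5, 0.3, 5.1]
width: 20.9
grasp_force: 30.0
```

Emit:
arm_command([
  {"linear":[0,0,0],"turn":0},
  {"linear":[0,0,0],"turn":0},
  {"linear":[0,0,0],"turn":0},
  {"linear":[0,0,0],"turn":0},
  {"linear":[0,0,0],"turn":0},
  {"linear":[0,0,-0.02],"turn":0},
  {"linear":[0,0,-0.03],"turn":0},
  {"linear":[0,0,-0.03],"turn":0},
  {"linear":[0,0,-0.03],"turn":0},
  {"linear":[0,0,-0.01],"turn":0},
], jaw=1)

```text
t: 16.75
ee_pos: [644.6, -61.7, 177.4]
orientation: [2.22, 2.218, 0.005]
ft_force: [0.0, -0.1, -0.8]
width: 87.9
grasp_force: 0.0
```

Emit:
arm_command([
  {"linear":[0,-0.02,0],"turn":0},
  {"linear":[0,-0.03,0],"turn":0},
  {"linear":[0,-0.03,0],"turn":0},
  {"linear":[0,-0.03,0],"turn":0},
  {"linear":[0,-0.03,0],"turn":0},
  {"linear":[0.001,-0.03,0],"turn":0},
  {"linear":[0.001,-0.02,0],"turn":0},
  {"linear":[0,-0.01,0],"turn":0},
  {"linear":[0,0,0],"turn":0},
])

```text
t: 17.65
ee_pos: [441.9, -59.3, 173.8]
orientation: [-2.222, -2.22, 0.001]
ft_force: [-1.5, 0.2, -0.1]
width: 87.9
grasp_force: 0.0
```

Emit:
arm_command([
  {"linear":[0,0.0005,0.02],"turn":0},
  {"linear":[0,0,0.03],"turn":0},
  {"linear":[0,0,0.025],"turn":0},
  {"linear":[0,0,0.015],"turn":0},
  {"linear":[0,0,0.009],"turn":0},
  {"linear":[0,0,0.003],"turn":0},
  {"linear":[0,0,0],"turn":0},
])

```text
t: 18.35
ee_pos: [444.0, -59.4, 72.0]
orientation: [2.223, 2.22, 0.0]
ft_force: [0.2, -0.9, -0.1]
width: 87.8
grasp_force: 0.0
```

Emit:
arm_command([
  {"linear":[0,0,0],"turn":0},
  {"linear":[0,0,0],"turn":0},
  {"linear":[0,0,0],"turn":0},
  {"linear":[0,0,0],"turn":0},
  {"linear":[0,0,0],"turn":0},
  {"linear":[0,0,0],"turn":0},
  {"linear":[0,0,0],"turn":0},
  {"linear":[0,0,0],"turn":0},
  {"linear":[0,0,0],"turn":0},
  {"linear":[0,0,0],"turn":0},
], jaw=-1)

```text
t: 19.35
ee_pos: [443.7, -59.4, 72.3]
orientation: [2.222, 2.22, 0.001]
ft_force: [0.7, -0.8, 1.9]
width: 37.3
grasp_force: 30.0
```

Emit:
arm_command([
  {"linear":[0,0,-0.01],"turn":0},
  {"linear":[0,0,-0.02],"turn":0},
  {"linear":[0,0,-0.03],"turn":0},
  {"linear":[0,0,-0.03],"turn":0},
  {"linear":[0,0,-0.01],"turn":0},
  {"linear":[-0.005,0.012,0],"turn":0},
  {"linear":[-0.01,0.024,0],"turn":0},
  {"linear":[-0.012,0.03,0],"turn":0},
  {"linear":[-0.012,0.03,0],"turn":0},
  {"linear":[-0.012,0.03,0],"turn":0},
])

```text
t: 20.35
ee_pos: [570.2, -111.1, 169.9]
orientation: [-2.221, -2.219, 0.002]
ft_force: [0.2, 0.1, -4.8]
width: 37.5
grasp_force: 30.0
```

Emit:
arm_command([
  {"linear":[-0.012,0.03,0],"turn":0},
  {"linear":[-0.009,0.023,0],"turn":0},
  {"linear":[-0.005,0.014,0],"turn":0},
  {"linear":[0,0,0],"turn":0},
  {"linear":[0,0,0.02],"turn":0},
  {"linear":[0,0,0.03],"turn":0},
  {"linear":[0,0,0.03],"turn":0},
  {"linear":[0,0,0.02],"turn":0},
  {"linear":[0,0,0.01],"turn":0},
  {"linear":[0,0,0.004],"turn":0},
])

```text
t: 21.35
ee_pos: [634.9, -136.2, 56.1]
orientation: [-2.22, -2.218, 0.003]
ft_force: [0.7, -0.4, -3.8]
width: 37.6
grasp_force: 30.0
```

Emit:
arm_command([
  {"linear":[0,0,0.002],"turn":0},
  {"linear":[0,0,0.001],"turn":0},
  {"linear":[0,0,0],"turn":0},
  {"linear":[0,0,0],"turn":0},
  {"linear":[0,0,0],"turn":0},
])

```text
t: 21.85
ee_pos: [636.7, -136.6, 55.9]
orientation: [2.222, 2.22, 0.001]
ft_force: [0.3, -0.2, -3.1]
width: 37.3
grasp_force: 30.0
```

Emit:
arm_command([
  {"linear":[0,0,0.001],"turn":0},
  {"linear":[0,0,0.001],"turn":0},
  {"linear":[0,0,0.001],"turn":0},
  {"linear":[0,0,0.0005],"turn":0},
  {"linear":[0,0,0.0005],"turn":0},
  {"linear":[0,0,0],"turn":0},
  {"linear":[0,0,0],"turn":0},
])

```text
t: 22.55
ee_pos: [636.3, -136.5, 51.3]
orientation: [-2.222, -2.22, 0.0]
ft_force: [-1.1, 0.3, -0.9]
width: 37.6
grasp_force: 30.0
```

Emit:
arm_command([
  {"linear":[0,0,0.0005],"turn":0},
  {"linear":[0,0,0],"turn":0},
  {"linear":[0,0,0],"turn":0},
])

```text
t: 22.85
ee_pos: [636.3, -136.5, 51.3]
orientation: [-2.222, -2.22, 0.0]
ft_force: [-3.2, 0.2, 4.4]
width: 37.4
grasp_force: 30.0
```

Emit:
arm_command([
  {"linear":[0,0,0],"turn":0},
  {"linear":[0,0,0],"turn":0},
  {"linear":[0,0,0],"turn":0},
  {"linear":[0,0,0],"turn":0},
  {"linear":[0,0,0],"turn":0},
  {"linear":[0,0,-0.02],"turn":0},
  {"linear":[0,0,-0.03],"turn":0},
  {"linear":[0,0,-0.03],"turn":0},
  {"linear":[0,0,-0.03],"turn":0},
  {"linear":[0,0,-0.01],"turn":0},
], jaw=1)

```text
t: 23.85
ee_pos: [638.1, -136.9, 173.9]
orientation: [2.219, 2.217, 0.004]
ft_force: [-0.2, -0.1, 1.0]
width: 88.1
grasp_force: 0.0
```

Emit:
arm_command([
  {"linear":[0.015,-0.02,0],"turn":0},
  {"linear":[0.022,-0.03,0],"turn":0},
  {"linear":[0.022,-0.03,0],"turn":0},
  {"linear":[0.022,-0.03,0],"turn":0},
  {"linear":[0.022,-0.03,0],"turn":0},
  {"linear":[0.022,-0.03,0],"turn":0},
  {"linear":[0.016,-0.018,0],"turn":0},
  {"linear":[0.009,-0.01,0],"turn":0},
  {"linear":[0,0,0],"turn":0},
])

```text
t: 24.75
ee_pos: [437.5, 14.3, 170.3]
orientation: [-2.22, -2.221, 0.001]
ft_force: [1.0, -0.4, 0.4]
width: 87.7
grasp_force: 0.0
```

Now the stepped collet; grasp at z ≈ 72.

Emit:
arm_command([
  {"linear":[0,0,0.02],"turn":0},
  {"linear":[0,0,0.03],"turn":0},
  {"linear":[0,0,0.025],"turn":0},
  {"linear":[0,0,0.013],"turn":0},
  {"linear":[0,0,0.007],"turn":0},
  {"linear":[0,0,0.003],"turn":0},
  {"linear":[0,0,0],"turn":0},
])

```text
t: 25.45
ee_pos: [439.1, 13.4, 72.6]
orientation: [2.223, 2.22, 0.0]
ft_force: [0.3, -0.6, -0.3]
width: 87.8
grasp_force: 0.0
```

Emit:
arm_command([
  {"linear":[0,0,0],"turn":0},
  {"linear":[0,0,0],"turn":0},
  {"linear":[0,0,0],"turn":0},
  {"linear":[0,0,0],"turn":0},
  {"linear":[0,0,0],"turn":0},
  {"linear":[0,0,0],"turn":0},
  {"linear":[0,0,0],"turn":0},
  {"linear":[0,0,0],"turn":0},
  {"linear":[0,0,0],"turn":0},
  {"linear":[0,0,0],"turn":0},
], jaw=-1)

```text
t: 26.45
ee_pos: [438.8, 13.7, 72.7]
orientation: [2.222, 2.22, 0.001]
ft_force: [1.3, 0.1, -0.6]
width: 27.5
grasp_force: 30.0
```

Emit:
arm_command([
  {"linear":[0,0,-0.01],"turn":0},
  {"linear":[0,0,-0.02],"turn":0},
  {"linear":[0,0,-0.03],"turn":0},
  {"linear":[0,0,-0.03],"turn":0},
  {"linear":[0,0,-0.01],"turn":0},
  {"linear":[-0.015,0.012,0],"turn":0},
  {"linear":[-0.025,0.022,0],"turn":0},
  {"linear":[-0.03,0.026,0],"turn":0},
  {"linear":[-0.03,0.026,0],"turn":0},
  {"linear":[-0.03,0.026,0],"turn":0},
])

```text
t: 27.45
ee_pos: [550.4, -117.5, 171.8]
orientation: [-2.221, -2.219, 0.001]
ft_force: [0.9, 0.7, -4.0]
width: 27.3
grasp_force: 30.0
```

Emit:
arm_command([
  {"linear":[-0.03,0.026,0],"turn":0},
  {"linear":[-0.03,0.026,0],"turn":0},
  {"linear":[-0.02,0.018,0],"turn":0},
  {"linear":[-0.0145,0.012,0],"turn":0},
  {"linear":[0,0,0],"turn":0},
  {"linear":[0,0,0],"turn":0},
])

```text
t: 28.05
ee_pos: [631.0, -210.6, 171.2]
orientation: [-2.221, -2.218, 0.002]
ft_force: [-1.5, 0.5, -3.4]
width: 27.4
grasp_force: 30.0
```

Emit:
arm_command([
  {"linear":[0,0,0.02],"turn":0},
  {"linear":[0,0,0.03],"turn":0},
  {"linear":[0,0,0.03],"turn":0},
  {"linear":[0,0,0.02],"turn":0},
  {"linear":[0,0,0.01],"turn":0},
  {"linear":[0,0,0.004],"turn":0},
  {"linear":[0,0,0.002],"turn":0},
  {"linear":[0,0,0.001],"turn":0},
  {"linear":[0,0,0],"turn":0},
  {"linear":[0,0,0],"turn":0},
])

```text
t: 29.05
ee_pos: [632.7, -211.2, 56.6]
orientation: [2.222, 2.219, 0.001]
ft_force: [0.0, -0.1, -3.5]
width: 27.4
grasp_force: 30.0
```

Emit:
arm_command([
  {"linear":[0,0,0.001],"turn":0},
  {"linear":[0,0,0.001],"turn":0},
  {"linear":[0,0,0.001],"turn":0},
  {"linear":[0,0,0.0005],"turn":0},
  {"linear":[0,0,0.0005],"turn":0},
  {"linear":[0,0,0],"turn":0},
  {"linear":[0,0,0],"turn":0},
])

```text
t: 29.75
ee_pos: [632.2, -211.0, 51.8]
orientation: [-2.222, -2.22, 0.0]
ft_force: [-1.9, 0.2, -1.6]
width: 27.3
grasp_force: 30.0
```

Emit:
arm_command([
  {"linear":[0,0,0.0005],"turn":0},
  {"linear":[0,0,0],"turn":0},
  {"linear":[0,0,0],"turn":0},
])

```text
t: 30.05
ee_pos: [632.3, -211.0, 51.7]
orientation: [2.223, 2.22, -0.0]
ft_force: [-3.1, 1.0, 5.6]
width: 27.4
grasp_force: 30.0
```

Contact. Release, retreat, then move clear and look.

Emit:
arm_command([
  {"linear":[0,0,0],"turn":0},
  {"linear":[0,0,0],"turn":0},
  {"linear":[0,0,0],"turn":0},
  {"linear":[0,0,0],"turn":0},
  {"linear":[0,0,0],"turn":0},
  {"linear":[0,0,-0.02],"turn":0},
  {"linear":[0,0,-0.03],"turn":0},
  {"linear":[0,0,-0.03],"turn":0},
  {"linear":[0,0,-0.03],"turn":0},
  {"linear":[0,0,-0.03],"turn":0},
], jaw=1)

```text
t: 31.05
ee_pos: [632.2, -211.0, 192.3]
orientation: [-2.223, -2.22, 0.0]
ft_force: [0.3, 0.4, 0.3]
width: 88.1
grasp_force: 0.0
```

Emit:
arm_command([
  {"linear":[-0.02,-0.02,-0.01],"turn":0},
  {"linear":[-0.03,-0.03,0],"turn":0},
  {"linear":[-0.03,-0.03,0],"turn":0},
  {"linear":[-0.03,-0.03,0],"turn":0},
  {"linear":[-0.03,-0.03,0],"turn":0},
  {"linear":[-0.03,-0.03,0],"turn":0},
  {"linear":[-0.03,0,0],"turn":0},
  {"linear":[-0.03,0,0],"turn":0},
  {"linear":[-0.02,0,0],"turn":0},
  {"linear":[0,0,0],"turn":0},
])

```text
t: 32.05
ee_pos: [461.8, -463.3, 201.2]
orientation: [2.224, 2.217, -0.0]
ft_force: [-1.0, 0.2, -0.8]
width: 87.7
grasp_force: 0.0
```

```bash
python3 - <<'E'
from workcell import ctrl
import cv2,numpy as np
a=ctrl.get_image("top")["frame"][85:275,220:420];b=ctrl.get_image("scene")["frame"][140:340,110:370]
a=cv2.resize(a,(400,380));b=cv2.resize(b,(400,308))
b=np.vstack([b,np.zeros((72,400,3),np.uint8)]);cv2.imwrite("pics/end.png",np.hstack([a,b]));print(ctrl.get_obs()["ee_pos"])
E
```

```text
[ 461.69937001 -460.58405969  200.809217  ]
```

View pics/end.png

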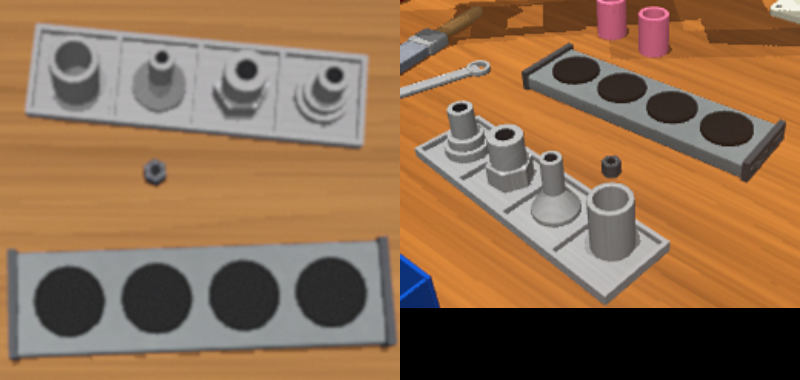

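All four parts stand upright in their pockets: sleeve, cone, nut, stepped from left to right (crop pixels about (75,70), (160,80), (240,85), (325,95)). That is the reverse of the stand order. The stand is empty and the pink look-alikes are untouched.

```bash
python3 -c "
from workcell import ctrl
print(ctrl.close_job())"
```

```text
the job is handed in; nothing more can be done
None
```

The job is done and handed in at about 32 s: all four parts stand upright in the tray in reverse order (sleeve, cone, nut, stepped from left to right), and the pink look-alikes were left alone.

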